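Load the index slide and lock it under the dial gauge

TASK

Put the plain 84 mm aluminium block (not the longer one or the round one) into the recess of the slide carriage and press it down firmly until it is fully home. Then pull up the black knob of the index plunger, slide the carriage along so that the block is under the round dial gauge (not the camera), and let the plunger drop fully into the hole there so that the carriage is locked. Leave the block in its recess, do not knock the gauge or the camera, and leave the other pieces where they are.

Things in the scene. Friction and masses are not known exactly. Their poses are not given: they have to be found in the camera images.
- fixture: Index slide: grey base plate fixed to the table, 205 (its x) by 400 (its y) by 12 mm, place and yaw vary. Origin on the table, mid-length. Its y is the sliding direction; its -x side, nearer the robot, is the knob side. A steel index bar, top 30 mm above the table, runs along y at x = -80 mm with three 14 mm holes at y = -100, 0, +100 mm: 0 for loading, the outer two for the two measuring stations.
- carriage (a joint): Carriage position along fixture y, m: 0 = loading hole (start), +-0.100 = outer holes, stops at +-0.125. Friction 2.5 N plus 12 N per m/s; stays where left; about 2 mm play each way when the pin is in a hole. It is an aluminium nest plate 85 (x) by 130 (y) mm with a 50 mm wide tongue to the knob side, both with their top 46 mm above the table.
- plunger (a joint): Lift of the spring plunger on the carriage, m: 0 = pin fully in a hole; 0.010 = pin riding on the index bar; 0.018 = fully pulled. Pull straight up: 5.5 N at 0, 10 N at 0.018; the spring returns it when let go. Let go between holes, the round-ended 10 mm pin rides on the bar while the carriage is pushed, and drops in by itself when a hole comes under it.
- knob_top (a point): Centre of the top face of the black plunger knob: upright cylinder, 40 mm diameter, 28 mm high, top 106 mm above the table with the pin in a hole, at fixture x = -80 mm. It rises with the plunger and moves with the carriage. Below it a barrel of only 24 mm diameter stands on the tongue (46 to 75 mm above the table), so fingers can reach past the knob.
- nest (a point): Centre of the floor of the recess in the carriage, at fixture x = +35 mm, 34 mm above the table; moves with the carriage. The recess is 41 mm (fixture x) by 87 mm (fixture y) and 12 mm deep, chamfered, its long side along the sliding direction.
- block: The block to load: plain aluminium, 38 mm (its x) by 84 mm (its y) by 36 mm high, small dark disc on top, about 0.3 kg. Origin at the centre of its underside. Home in the recess its origin is at the nest point and it stands 24 mm proud of the carriage. Either way round fits.
- long_block: Bystander: the same aluminium but 116 mm long (38 by 116 by 36 mm), too long for the recess. Origin at the centre of its underside.
- puck: Bystander: round aluminium piece, 60 mm diameter, 36 mm high. Origin at the centre of its underside.
- dial_stand: Fixed stand with the round dial gauge (58 mm dial, face tilted up, centre 172 mm above the table) over one outer place of the slide, left or right at random. Origin at the foot of its column, on the table behind the slide (fixture x = +130, y = +-100 mm). Column 210 mm tall, 22 mm thick; the gauge hangs 95 mm from it towards the knob side.
- dial_tip (a point): Lower end of the dial gauge's 6 mm thick contact tip, 85 mm above the table, straight above where the nest centre must be; a home block passes 15 mm beneath it.
- camera_stand: Fixed stand with an inspection camera (white box 50 by 46 mm, 64 mm tall, its top 210 mm above the table, black lens barrel 38 mm wide pointing down) over the other outer place. Origin at the foot of its column, as for the dial stand; same column and overhang.
- camera_tip (a point): Lower end of the camera's lens barrel, 113 mm above the table.
- weight: Bystander: steel laboratory weight with a knob, 48 mm diameter, 74 mm tall. Origin at the centre of its underside.
- bottle: Bystander: clear plastic bottle, 60 mm diameter, 150 mm tall. Origin at the centre of its underside.
- beaker: Bystander: glass beaker, 70 mm diameter, 90 mm tall. Origin at the centre of its underside.
Things that resemble listed ones, but are neither listed nor needed, are in the scene too. Leave any green look-alike of the block alone.

How it is judged:
On the way, in this order (a step that is already met when the one before it is completed fails the run):
1. with the carriage still locked at the loading place, the block is in the recess, fully home, and is pressed down firmly (it bears on the carriage with more than 7 N, its weight included) (horizontal distance between block and nest below 0.004 m and z of block in the frame of nest between -0.003 and 0.002 m and angle between block's own z axis and vertical below 0.05 rad and angle between the y axis of block and the y axis of fixture, either way round below 0.12 rad and value of joint carriage between -0.006 and 0.006 m and value of joint plunger below 0.003 m and contact force between block and fixture above 7 N), for 0.1 s.
2. the plunger is pulled out of the loading hole (value of joint plunger above 0.009 m and z of block in the frame of nest below 0.002 m), for 0.05 s.
At the end, for the whole second after the job is handed in: Nest centre within 6 mm (in plan) of the dial tip, plunger pin within 3 mm of fully down, and the block at rest in the recess: within 4 mm of its centre, 2 mm above to 3 mm below its floor level, upright to 0.05 rad, long side along the slide to 0.12 rad (horizontal distance between nest and dial_tip below 0.006 m and value of joint plunger below 0.003 m and horizontal distance between block and nest below 0.004 m and z of block in the frame of nest between -0.003 and 0.002 m and angle between block's own z axis and vertical below 0.05 rad and angle between the y axis of block and the y axis of fixture, either way round below 0.12 rad and linear speed of block below 0.02 m/s); the robot touches nothing.
It fails at once if the long block, the puck or the weight moved by more than 20 mm, or the bottle or beaker by more than 30 mm (distance of any of long_block, puck, weight from where it was at the start of the episode above 0.02 m or distance of any of bottle, beaker from where it was at the start of the episode above 0.03 m).
It fails at once if the dial stand is knocked with more than 8 N (contact force between dial_stand and anything else above 8 N).
It fails at once if the camera stand is knocked with more than 8 N (contact force between camera_stand and anything else above 8 N).
It also fails if it takes over 72 s, if anything falls off the work surface, if the arm or the gripper's body presses on something with over 40 N, if the wrist force passes 120 N, or if a joint passes its speed limit or range.

ROBOT

A 6-joint arm with a two-finger parallel gripper is mounted at the origin on the work surface. World frame = base frame: x ahead of the robot, y to its left, z up, the work surface at z = 0. Lengths are in m, angles in rad, forces in N, time in s.
With the tool pointing down it reaches from about 0.375 to 0.9 m from the base axis. Payload 3.1 kg.
Tool frame: the origin (TCP) lies between the finger pads; the fingertips stand 17 mm ahead of it and the grasp point (between the pads) lies 2 mm behind it (robot.nose_length is the distance from the TCP to the fingertips, in m); z points along the fingers, y is the line along which they close (so a half turn about z gives the same grasp; the last joint's range is limited). The gripper opens to 87 mm and grips with 3 to 60 N. Pads are 19 mm wide; open, the fingers measure 117 mm over their backs; the gripper's body (75 mm by 190 mm) begins 51 mm behind the grasp point.
Start: joints at [-1.44, 0.527, 1.433, -0, 1.181, -0.178], TCP at [0.191, -0.595, 0.24] pointing down, gripper open.
Joint ranges: [-3.08, 3.08], [-0.75, 2.2], [0.22, 2.44], [-1.43, 4.57], [0, 2.65], [-2.85, 2.85]. Speed limits (rad/s): [2.79, 2.79, 3.14, 3.14, 3.14, 3.14].

INTERFACE

Orientations are given as a unit quaternion [x, y, z, w].
In Python, from rig import robot, cams gives the robot as it stands.
- The arm moves only by the shell command python3 -m pendant 'ROWS' [FORCE]. ROWS is JSON, a list of rows, each an object with "jaw": the opening, from 0 (shut) to 1 (fully open); "linear": the shift along the tool's x, y, z in cm, a list of three; "twist": the turn about the tool's z in degrees. A call has 1 to 12 rows; each row shifts and turns the commanded pose from where the row before left it, along the tool's axes as they then stand; what a row does not reach is not made up. A row lasts 1/12 s, in which the tool goes at most 41.7 mm and 7.16 degrees, less where a joint would pass 70% of its speed; a pose out of reach is approached as far as the arm can. A call is refused whole if a number of a shift passes 4.17 or a number of a turn 7.16, either way. A call with a gripper value outside its range is refused whole. The fingers move at their own pace and stop on an object; FORCE is the grip in N (left out, the last holds). Time passes only in rows, so rows that do not move let the fingers close. It gives the time, the measured TCP pose, the force, the opening and the grip force at its end, in the units of the state.
- robot.get_obs(): the state, without advancing time (a new reading comes with each control period).
- cams.camera(name): name is "scene" or "top"; returns a dict with "color" (400x640x3 uint8, blue, green, red), "depth" (400x640 float32, m along the optical axis (not along the pixel's ray), 0 where there is no reading), "fov_y" (degrees; the focal length in pixels is half the picture's height over the tangent of half this angle, whatever the lens; pixels are square), "cx", "cy" (the principal point, pixels), "view" (4x4, takes a point from world to camera coordinates). Camera axes: x right, y down, z forward; pixel columns grow to the right and rows downward; lengths in m; the calibration is good to about 2 mm. A picture is of the moment at which its call begins.
- robot.hand_in(): hands the job in; it is judged then, once.
The state is a dict: "time": time; "q": joint angles; "joint_velocities": joint speeds; "joint_torque": joint torques, N m; "position": TCP position; "tool_rot": TCP orientation; "ft_force": force on the tool from outside, world axes, zero at the start; "moment": the same for the moment, N m; "grip_width": finger opening in m; "grip_force": force on a finger pad.
Only numpy, scipy, OpenCV 4.12 (cv2) and the standard library are available. Lean on these libraries where they do the work, as an engineer would, in place of code of your own. Each camera call takes 0.05 s, during which the arm holds its last target. There are 200 camera calls.

## Working session

There is one attempt and no reset: what is moved stays moved. The work goes in short steps, Python scripts to look and compute and a shell command to move; the robot and the scene stay as the last step left them, time stands still between calls to the robot, and variables do not carry over. Pictures are saved under pics/ and viewed, at most 10 in all, crops included, and the job is handed in when it is done.

```bash
ls; mkdir -p pics
python3 - <<'E'
from rig import robot,cams
import cv2,numpy as np
for n in("scene","top"):
    c=cams.camera(n); cv2.imwrite(f"pics/{n}0.png",c["color"]); np.savez(f"{n}0.npz",**c)
    print(n,c["fov_y"],c["cx"],c["cy"],np.round(c["view"],3).tolist(),(c["depth"]>0).mean())
print(robot.get_obs())
E
```

```text
pics
scene 50.90782443247088 320.3539148561017 200.4990697143143 [[-0.29, 0.957, 0.016, 0.138], [0.726, 0.23, -0.648, -0.319], [-0.624, -0.176, -0.761, 1.409], [0.0, 0.0, 0.0, 1.0]] 0.99602734375
top 43.503413443509984 318.30041411709357 205.47649084476208 [[-0.028, -0.999, 0.018, 0.007], [-0.999, 0.027, -0.043, 0.52], [0.043, -0.019, -0.999, 1.435], [0.0, 0.0, 0.0, 1.0]] 0.995890625
{'time': 0.1, 'q': array([-1.43949848e+00,  5.28357112e-01,  1.43379730e+00, -4.09110766e-05,
        1.18139203e+00, -1.78486277e-01]), 'joint_velocities': array([ 0.00189935, -0.00252919, -0.0029775 , -0.00054515,  0.00097228,
        0.000673  ]), 'joint_torque': array([-2.79934147e-04, -4.40985167e+01, -1.77150482e+01,  6.34285226e-02,
        5.33457811e-02, -4.77194101e-05]), 'position': array([ 0.19047391, -0.59459844,  0.23867198]), 'tool_rot': array([ 9.88026516e-01,  1.54281071e-01,  4.13570199e-06, -9.77071536e-04]), 'ft_force': array([-0.7716311 ,  1.10115511, -0.01483775]), 'moment': array([ 0.00027428,  0.03632585, -0.02022526]), 'grip_force': 0.0, 'grip_width': 0.08763218153144321}
```

View pics/top0.png

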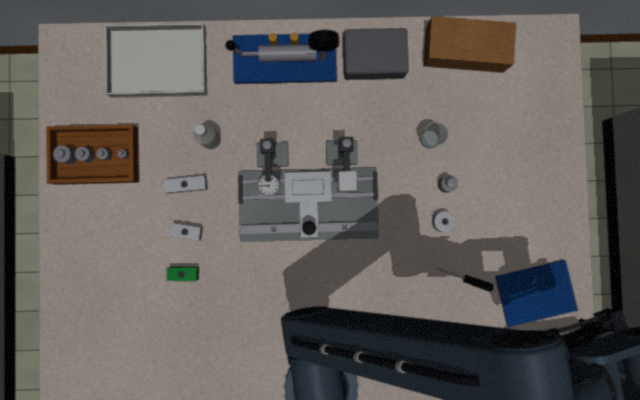

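View pics/scene0.png

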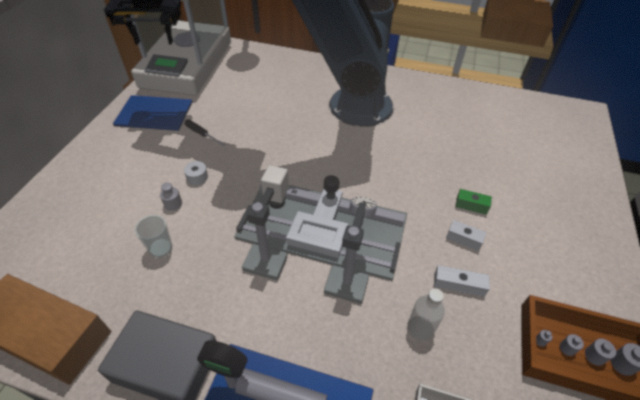

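The top view shows the plain block at (185,231), the long one at (185,184), and the green look-alike at (182,273). The carriage nest is at (308,187) and the knob at (309,227). The dial is on the left at (268,185) and the camera at (347,181), so the slide goes to world +y.

```bash
cat > h.py <<'E'
import numpy as np,cv2
def K(c): return 200/np.tan(np.radians(c["fov_y"])/2)
def grid(c):
    f=K(c); d=c["depth"]; v,u=np.mgrid[:400,:640]
    P=np.stack([(u-c["cx"])/f*d,(v-c["cy"])/f*d,d],-1)
    V=np.array(c["view"]); return (P-V[:3,3])@V[:3,:3]
def ray(c,uv,z):
    f=K(c);V=np.array(c["view"]);R=V[:3,:3];o=-R.T@V[:3,3]
    d=np.c_[(np.atleast_2d(uv)-[c["cx"],c["cy"]])/f,np.ones(len(np.atleast_2d(uv)))]@R
    return o+d*((z-o[2])/d[:,2])[:,None]
def rect(c,mask,z,near=None):
    """largest (or nearest) contour, corners cast on plane z -> centre,size,yaw of long side"""
    cs,_=cv2.findContours(mask.astype(np.uint8),cv2.RETR_EXTERNAL,cv2.CHAIN_APPROX_NONE)
    k=max(cs,key=cv2.contourArea)[:,0]
    p=ray(c,k,z)[:,:2].astype(np.float32)*1000
    (x,y),(w,h),a=cv2.minAreaRect(p)
    if w>h:a-=90;w,h=h,w   # a: angle of short side; long = a+90
    return np.round([x,y,w,h,(a+90)%180],1)
E
python3 - <<'E'
from h import *
c=dict(np.load("top0.npz")); G=grid(c); Z=G[...,2]; 
def win(u0,u1,v0,v1):
    m=np.zeros((400,640),bool); m[v0:v1,u0:u1]=1; return m
print("table z",np.median(Z[280:300,200:280]))
for n,w in dict(block=win(160,212,215,248),long=win(155,215,170,200),green=win(155,210,258,288)).items():
    m=w&(Z>.02); print(n,rect(c,m,.036),np.median(Z[m]),m.sum())
m=win(230,390,155,250)
base=m&(Z>.006); print("base",rect(c,base,.012))
car=m&(Z>.038)&(Z<.054); print("car",rect(c,car,.046),np.median(Z[car]))
kn=m&(Z>.085)&win(295,325,210,245); print("knob",rect(c,kn,.106),np.median(Z[kn]),kn.sum())
di=m&(Z>.14)&win(250,285,170,200); print("dial",rect(c,di,.172),np.median(Z[di]))
ca=m&(Z>.18)&win(332,362,168,198); print("cam",rect(c,ca,.21),np.median(Z[ca]))
img=cv2.resize(c["color"][140:260,155:395],None,fx=3.3,fy=3.3,interpolation=cv2.INTER_CUBIC)
cv2.imwrite("pics/t1.png",img)
E
```

```text
table z 0.0006571355413517287
block [456.  369.9  38.3  87.4  78.9] 0.03653582228355805 434
long [589.5 369.2  39.3 118.8  94.3] 0.036524995555053424 593
green [339.4 380.8  39.1  84.2  88.3] 0.03637217351846564 438
base [543.3  22.3 250.7 408.7  89.4]
car [522.   22.3 129.5 183.1 178.6] 0.046477158882842755
knob [457.1  21.3  34.9  37.6  88.4] 0.10679173472009645 169
dial [573.3 122.6  58.1  60.   43.7] 0.18492171263118526
cam [574.1 -76.8  45.   57.6 178.3] 0.21025873188731758
```

View pics/t1.png

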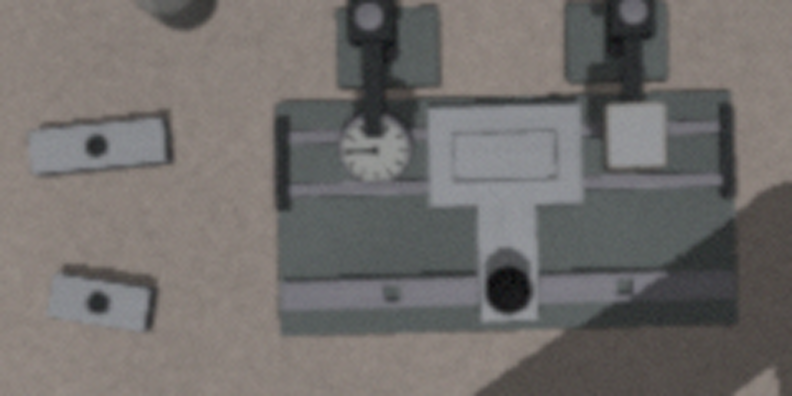

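The crop confirms the same layout. The block's +y end leans to +x, and the dial is left of the carriage. Next I get the slide yaw and nest from the long edges and the recess outline.

Run:
```python
from h import *
c=dict(np.load("top0.npz")); G=grid(c); Z=G[...,2]
# front edge of base: per column, last row with Z>.006
us=np.arange(250,368); vs=[]
for u in us:
    r=np.where(Z[225:255,u]>.006)[0]; vs.append(225+r.max()+.5)
p=ray(c,np.c_[us,vs],.012); k=np.polyfit(p[:,1],p[:,0],1); e=p[:,0]-np.polyval(k,p[:,1]); 
g=abs(e)<.003; k=np.polyfit(p[g,1],p[g,0],1); print("base edge dx/dy deg",-np.degrees(np.arctan(k[0])),"x at y=.022",np.polyval(k,.022))
# bar front/back edges
for nm,f in(("lo",np.max),("hi",np.min)):
    vs=[];uu=[]
    for u in us:
        if 295<u<325: continue
        r=np.where((Z[215:245,u]>.022)&(Z[215:245,u]<.036))[0]
        if len(r): vs.append(215+f(r)+(.5 if nm=="lo" else -.5));uu.append(u)
    p=ray(c,np.c_[uu,vs],.030); k=np.polyfit(p[:,1],p[:,0],1); e=p[:,0]-np.polyval(k,p[:,1]);g=abs(e)<.003;k=np.polyfit(p[g,1],p[g,0],1)
    print("bar",nm,-np.degrees(np.arctan(k[0])),np.polyval(k,.022))
# nest plate
m=np.zeros((400,640),bool); m[168:203,270:340]=1
pl=m&(Z>.028)&(Z<.052); pl=cv2.morphologyEx(pl.astype(np.uint8),cv2.MORPH_OPEN,np.ones((9,9)))
car=m&(Z>.040)&(Z<.052)
print("car",rect(c,car,.046))
m2=np.zeros((400,640),bool); m2[172:198,288:328]=1
rec=m2&(Z<.0405); print("recess@40",rect(c,rec,.046),np.median(Z[rec]),rec.sum())
gr=cv2.cvtColor(c["color"],cv2.COLOR_BGR2GRAY)
np.set_printoptions(linewidth=250)
print((Z[172:200:2,288:330:2]*1000).astype(int))
# dark disc of block: 
hs=gr[222:242,170:202]; ys,xs=np.where(hs<hs.min()+35); print("disc",ray(c,[xs.mean()+170,ys.mean()+222],.036))
hs=gr[215:240,298:322]; ys,xs=np.where(hs<45); print("knobdark",ray(c,[xs.mean()+298,ys.mean()+215],.106),len(xs))
s=dict(np.load("scene0.npz")); GS=grid(s)
w=(abs(GS[...,0]-.457)<.05)&(abs(GS[...,1]-.022)<.05)&(GS[...,2]>.095)&(GS[...,2]<.118); print("knob scene",GS[w].mean(0),rect(s,w,.106),w.sum())
w=(abs(GS[...,0]-.456)<.07)&(abs(GS[...,1]-.37)<.07)&(GS[...,2]>.03)&(GS[...,2]<.044); print("block scene",rect(s,w,.036),w.sum())
```

```text
base edge dx/dy deg -0.9397312649349331 x at y=.022 0.4103772145062121
bar lo -0.024725752416847307 0.4449160011639816
bar hi 0.027557025065606228 0.468944969041043
car [571.1  21.1  84.8 129.6  88.5]
recess@40 [571.8  21.1  41.1  91.   90.6] 0.0346316212337706 452
[[  14   12    6   47   51   48   48   47   42   48   46   48   46   50   47   52   48   47   51   46   47]
 [  46   48   43   44   44   45   46   53   50   46   41   46   42   43   46   53   45   44   51   47   47]
 [  42   45   46   46   44   49   46   47   41   45   47   43   45   45   41   47   46   48   44   49   43]
 [  47   43   50   44   47   47   47   46   44   46   49   43   53   40   49   51   43   46   48   46   46]
 [  47   47   47   39   31   35   33   33   37   34   36   31   35   32   34   34   36   38   54   47   47]
 [  49   48   49   37   35   31   37   32   35   34   34   37   27   31   40   32   35   38   44   50   44]
 [  46   48   44   37   33 1455   33   38   31   33   32   37   31   35   32   39   33   33   50   49   40]
 [  49   45   50   37   35   34   37   39   29   31   30   42   29   36   37  
[... 200 characters left out ...]
  33   32   34   34   35   32   43   45   47]
 [  49   50   40   28   37   35   37   36   35   36   32   34   33   37   28   32   34   43   48   49   42]
 [  48   43   44   29   27   34   37   35   36   39   47   42   52   48   42   43   45   44   49   49   46]
 [  42   45   48   42   44   51   47   45   46   50   46   37   48   47   48   50   45   44   42   43   48]
 [  40   46   47   45   47   48   41   44   54   46   44   47   50   46   44   50   44   48   46   44   45]]
disc [[0.46409985 0.35527006 0.036     ]]
knobdark [[0.45820523 0.02258875 0.106     ]] 132
knob scene [0.4610014  0.02248706 0.10428151] [462.   23.1  37.1  43.9  16.5] 177
block scene [459.  370.3  43.   83.   79.3] 462
```

```bash
cat > go.py <<'E'
import sys,numpy as np
from rig import robot
from scipy.spatial.transform import Rotation as R
o=robot.get_obs();r=R.from_quat(o["tool_rot"]);m=r.as_matrix()
yx=np.degrees(np.arctan2(m[1,0],m[0,0]))
print("t",round(o["time"],2),"pos mm",np.round(o["position"]*1000,1),"toolx yaw",round(yx,2),"j6",round(o["q"][5],2),"F",np.round(o["ft_force"],1),"w",round(o["grip_width"]*1000,1),"g",round(o["grip_force"],1))
# args: chain of x,y,z (mm) waypoints; first arg yaw (deg) to hold while moving
a=sys.argv[1:]
if a:
    y=np.radians(float(a[0])); print("twist deg",round((yx-float(a[0])+180)%360-180,2))
    M=np.array([[np.cos(y),np.sin(y),0],[np.sin(y),-np.cos(y),0],[0,0,-1]]); p=o["position"]*1000
    for w in a[1:]:
        w=np.array(eval(w),float); d=M.T@(w-p)/10; n=int(np.ceil(np.linalg.norm(d)/3.5)); print("cm",np.round(d,2),"rows",n,"each",np.round(d/max(n,1),2)); p=w
E
python3 go.py 79 450,-250,300 440,100,300 457,371,120 457,371,33
```

```text
t 0.1 pos mm [ 190.5 -594.6  238.7] toolx yaw 17.75 j6 -0.18 F [-0.8  1.1 -0. ] w 87.6 g 0.0
twist deg -61.25
cm [38.78 18.9  -6.13] rows 13 each [ 2.98  1.45 -0.47]
cm [34.17 -7.66  0.  ] rows 11 each [ 3.11 -0.7   0.  ]
cm [26.93 -3.5  18.  ] rows 10 each [ 2.69 -0.35  1.8 ]
cm [0.  0.  8.7] rows 3 each [0.  0.  2.9]
```

```bash
python3 -m pendant '[{"jaw":1,"linear":[0,0,-0.7],"twist":-6.8},{"jaw":1,"linear":[0,0,-0.7],"twist":-6.8},{"jaw":1,"linear":[0,0,-0.7],"twist":-6.8},{"jaw":1,"linear":[0,0,-0.7],"twist":-6.8},{"jaw":1,"linear":[0,0,-0.7],"twist":-6.8},{"jaw":1,"linear":[0,0,-0.7],"twist":-6.8},{"jaw":1,"linear":[0,0,-0.7],"twist":-6.8},{"jaw":1,"linear":[0,0,-0.7],"twist":-6.8},{"jaw":1,"linear":[0,0,-0.7],"twist":-6.8},{"jaw":1,"linear":[0,0,0],"twist":0}]' 20; python3 go.py 79 450,-250,300 440,100,300 457,371,120 457,371,33
```

```text
time: 0.93
position: [0.1906, -0.5957, 0.3036]
tool_rot: [0.771, 0.637, -0.001, 0.001]
ft_force: [-0.4, -0.0, 0.4]
grip_width: 0.087
grip_force: 0.0
t 0.93 pos mm [ 190.6 -595.7  303.6] toolx yaw 79.07 j6 -1.25 F [-0.4 -0.   0.4] w 87.0 g 0.0
twist deg 0.07
cm [38.88 18.86  0.36] rows 13 each [2.99 1.45 0.03]
cm [34.17 -7.66  0.  ] rows 11 each [ 3.11 -0.7   0.  ]
cm [26.93 -3.5  18.  ] rows 10 each [ 2.69 -0.35  1.8 ]
cm [0.  0.  8.7] rows 3 each [0.  0.  2.9]
```

```bash
python3 -m pendant '[{"jaw":1,"linear":[3.2,1.55,0],"twist":0},{"jaw":1,"linear":[3.2,1.55,0],"twist":0},{"jaw":1,"linear":[3.2,1.55,0],"twist":0},{"jaw":1,"linear":[3.2,1.55,0],"twist":0},{"jaw":1,"linear":[3.2,1.55,0],"twist":0},{"jaw":1,"linear":[3.2,1.55,0],"twist":0},{"jaw":1,"linear":[3.2,1.55,0],"twist":0},{"jaw":1,"linear":[3.2,1.55,0],"twist":0},{"jaw":1,"linear":[3.2,1.55,0],"twist":0},{"jaw":1,"linear":[3.2,1.55,0],"twist":0},{"jaw":1,"linear":[3.2,1.55,0],"twist":0},{"jaw":1,"linear":[3.2,1.55,0],"twist":0}]'; python3 -m pendant '[{"jaw":1,"linear":[3.1,-0.7,0],"twist":0},{"jaw":1,"linear":[3.1,-0.7,0],"twist":0},{"jaw":1,"linear":[3.1,-0.7,0],"twist":0},{"jaw":1,"linear":[3.1,-0.7,0],"twist":0},{"jaw":1,"linear":[3.1,-0.7,0],"twist":0},{"jaw":1,"linear":[3.1,-0.7,0],"twist":0},{"jaw":1,"linear":[3.1,-0.7,0],"twist":0},{"jaw":1,"linear":[3.1,-0.7,0],"twist":0},{"jaw":1,"linear":[3.1,-0.7,0],"twist":0},{"jaw":1,"linear":[3.1,-0.7,0],"twist":0},{"jaw":1,"linear":[3.1,-0.7,0],"twist":0},{"jaw":1,"linear":[0,0,0],"twist":0}]'; python3 go.py 79 457,371,120 457,371,33
```

```text
time: 1.93
position: [0.4472, -0.2522, 0.302]
tool_rot: [0.773, 0.634, -0.0, -0.0]
ft_force: [0.6, 0.2, -0.1]
grip_width: 0.0868
grip_force: 0.0
time: 2.93
position: [0.4351, 0.1, 0.3021]
tool_rot: [0.771, 0.637, 0.0, -0.002]
ft_force: [-0.6, -0.5, -0.7]
grip_width: 0.0871
grip_force: 0.0
t 2.93 pos mm [435.1 100.  302.1] toolx yaw 79.07 j6 0.16 F [-0.6 -0.5 -0.7] w 87.1 g 0.0
twist deg 0.07
cm [27.02 -3.02 18.21] rows 10 each [ 2.7  -0.3   1.82]
cm [0.  0.  8.7] rows 3 each [0.  0.  2.9]
```

```bash
python3 -m pendant '[{"jaw":1,"linear":[2.7,-0.3,1.5],"twist":0},{"jaw":1,"linear":[2.7,-0.3,1.5],"twist":0},{"jaw":1,"linear":[2.7,-0.3,1.5],"twist":0},{"jaw":1,"linear":[2.7,-0.3,1.5],"twist":0},{"jaw":1,"linear":[2.7,-0.3,1.5],"twist":0},{"jaw":1,"linear":[2.7,-0.3,1.5],"twist":0},{"jaw":1,"linear":[2.7,-0.3,1.5],"twist":0},{"jaw":1,"linear":[2.7,-0.3,1.5],"twist":0},{"jaw":1,"linear":[2.7,-0.3,1.5],"twist":0},{"jaw":1,"linear":[2.7,-0.3,1.5],"twist":0},{"jaw":1,"linear":[0,0,0],"twist":0},{"jaw":1,"linear":[0,0,0],"twist":0}]'; python3 go.py 79 457,371,34
python3 - <<'E'
from rig import cams
from h import *
c=cams.camera("scene"); cv2.imwrite("pics/s2.png",cv2.resize(c["color"][120:320,380:580],None,fx=3,fy=3,interpolation=2)); np.savez("s2.npz",**c)
E
```

```text
time: 3.93
position: [0.458, 0.3663, 0.1508]
tool_rot: [0.772, 0.636, -0.002, -0.0]
ft_force: [-0.0, -1.0, -0.3]
grip_width: 0.0871
grip_force: 0.0
t 3.93 pos mm [458.  366.3 150.8] toolx yaw 78.96 j6 0.68 F [-0.  -1.  -0.3] w 87.1 g 0.0
twist deg -0.04
cm [ 0.44 -0.19 11.68] rows 4 each [ 0.11 -0.05  2.92]
```

View pics/s2.png

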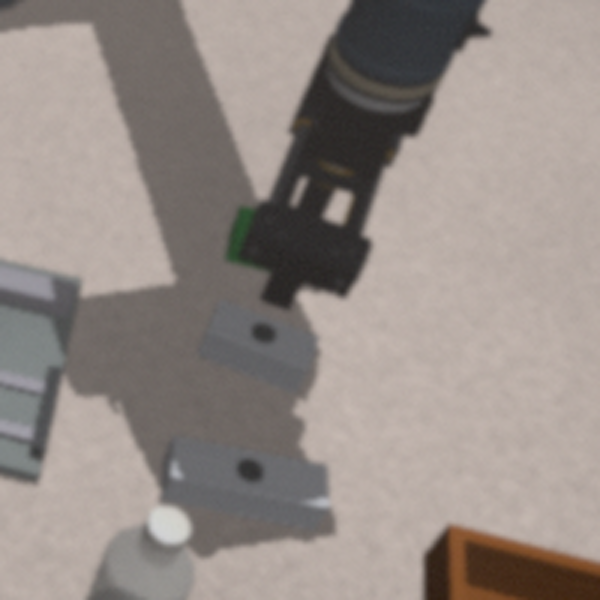

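The scene crop shows the open gripper over the plain block, whose disc is at full-picture pixel (468,231). The green piece is further to the robot side. Descend and grip.

```bash
python3 - <<'E'
from h import *
s=dict(np.load("s2.npz")); print(ray(s,[467.5,230.5],.036))
E
python3 -m pendant '[{"jaw":1,"linear":[0.1,0,2.5],"twist":0},{"jaw":1,"linear":[0.1,0,2.5],"twist":0},{"jaw":1,"linear":[0.1,0,2.5],"twist":0},{"jaw":1,"linear":[0.1,0,2.2],"twist":0},{"jaw":1,"linear":[0,0,2],"twist":0},{"jaw":1,"linear":[0,0,0],"twist":0},{"jaw":1,"linear":[0,0,0],"twist":0}]'; python3 go.py 79 457,371,34
```

```text
[[0.45546146 0.37102243 0.036     ]]
time: 4.57
position: [0.4594, 0.3686, 0.0356]
tool_rot: [0.773, 0.635, -0.001, -0.0]
ft_force: [0.2, -0.3, 0.2]
grip_width: 0.0869
grip_force: 0.0
t 4.57 pos mm [459.4 368.6  35.6] toolx yaw 78.83 j6 0.68 F [ 0.2 -0.3  0.2] w 86.9 g 0.0
twist deg -0.17
cm [ 0.18 -0.29  0.16] rows 1 each [ 0.18 -0.29  0.16]
```

```bash
python3 -m pendant '[{"jaw":1,"linear":[0.2,-0.2,0.2],"twist":0},{"jaw":0,"linear":[0,0,0],"twist":0},{"jaw":0,"linear":[0,0,0],"twist":0},{"jaw":0,"linear":[0,0,0],"twist":0},{"jaw":0,"linear":[0,0,0],"twist":0},{"jaw":0,"linear":[0,0,0],"twist":0},{"jaw":0,"linear":[0,0,0],"twist":0},{"jaw":0,"linear":[0,0,0],"twist":0},{"jaw":0,"linear":[0,0,0],"twist":0},{"jaw":0,"linear":[0,0,0],"twist":0}]' 35; python3 go.py 79 457,371,34
```

```text
time: 5.4
position: [0.4574, 0.3724, 0.0335]
tool_rot: [0.772, 0.636, -0.001, -0.0]
ft_force: [-2.7, -0.4, 0.8]
grip_width: 0.0379
grip_force: 35.0
t 5.4 pos mm [457.4 372.4  33.5] toolx yaw 78.95 j6 0.69 F [-2.7 -0.4  0.8] w 37.9 g 35.0
twist deg -0.05
cm [-0.15 -0.01 -0.05] rows 1 each [-0.15 -0.01 -0.05]
```

```bash
python3 -m pendant '[{"jaw":0,"linear":[0,0,-2],"twist":0},{"jaw":0,"linear":[0,0,-3],"twist":0},{"jaw":0,"linear":[0,0,-3],"twist":0},{"jaw":0,"linear":[0,0,-3],"twist":-3.5},{"jaw":0,"linear":[0,0,-3],"twist":-3.5},{"jaw":0,"linear":[0,0,-2.5],"twist":-3.5},{"jaw":0,"linear":[0,0,0],"twist":0},{"jaw":0,"linear":[0,0,0],"twist":0}]'; python3 go.py 89.5 410,21,200 571.5,21,200 571.5,21,120
```

```text
time: 6.07
position: [0.4585, 0.3727, 0.1994]
tool_rot: [0.711, 0.703, 0.001, 0.0]
ft_force: [0.5, 0.4, -1.7]
grip_width: 0.0377
grip_force: 35.0
t 6.07 pos mm [458.5 372.7 199.4] toolx yaw 89.39 j6 0.5 F [ 0.5  0.4 -1.7] w 37.7 g 35.0
twist deg -0.11
cm [-35.21  -4.54  -0.06] rows 11 each [-3.2  -0.41 -0.01]
cm [ 0.14 16.15  0.  ] rows 5 each [0.03 3.23 0.  ]
cm [0. 0. 8.] rows 3 each [0.   0.   2.67]
```

```bash
python3 -m pendant '[{"jaw":0,"linear":[-3.2,-0.4,0],"twist":0},{"jaw":0,"linear":[-3.2,-0.4,0],"twist":0},{"jaw":0,"linear":[-3.2,-0.4,0],"twist":0},{"jaw":0,"linear":[-3.2,-0.4,0],"twist":0},{"jaw":0,"linear":[-3.2,-0.4,0],"twist":0},{"jaw":0,"linear":[-3.2,-0.4,0],"twist":0},{"jaw":0,"linear":[-3.2,-0.4,0],"twist":0},{"jaw":0,"linear":[-3.2,-0.4,0],"twist":0},{"jaw":0,"linear":[-3.2,-0.4,0],"twist":0},{"jaw":0,"linear":[-3.2,-0.4,0],"twist":0},{"jaw":0,"linear":[-3.2,-0.4,0],"twist":0},{"jaw":0,"linear":[0,0,0],"twist":0}]';python3 -m pendant '[{"jaw":0,"linear":[0,2.7,0],"twist":0},{"jaw":0,"linear":[0,2.7,0],"twist":0},{"jaw":0,"linear":[0,2.7,0],"twist":0},{"jaw":0,"linear":[0,2.7,0],"twist":0},{"jaw":0,"linear":[0,2.7,0],"twist":0},{"jaw":0,"linear":[0,2.7,0],"twist":0},{"jaw":0,"linear":[0,0,2],"twist":0},{"jaw":0,"linear":[0,0,2],"twist":0},{"jaw":0,"linear":[0,0,2],"twist":0},{"jaw":0,"linear":[0,0,0],"twist":0}]'; python3 go.py 89.5 571.5,21,100
python3 - <<'E'
from rig import cams
from h import *
c=cams.camera("scene"); cv2.imwrite("pics/s3.png",cv2.resize(c["color"][160:280,230:410],None,fx=4.4,fy=4.4,interpolation=2)); np.savez("s3.npz",**c)
c=cams.camera("top"); np.savez("t3.npz",**c)
E
```

```text
time: 7.07
position: [0.409, 0.0167, 0.1968]
tool_rot: [0.713, 0.701, -0.002, -0.001]
ft_force: [0.4, 0.4, -2.7]
grip_width: 0.0379
grip_force: 35.0
time: 7.9
position: [0.568, 0.0206, 0.1325]
tool_rot: [0.711, 0.703, -0.004, -0.005]
ft_force: [-1.6, 0.6, -3.2]
grip_width: 0.0374
grip_force: 35.0
t 7.9 pos mm [568.   20.6 132.5] toolx yaw 89.42 j6 -0.15 F [-1.6  0.6 -3.2] w 37.4 g 35.0
twist deg -0.08
cm [0.04 0.35 3.25] rows 1 each [0.04 0.35 3.25]
```

View pics/s3.png

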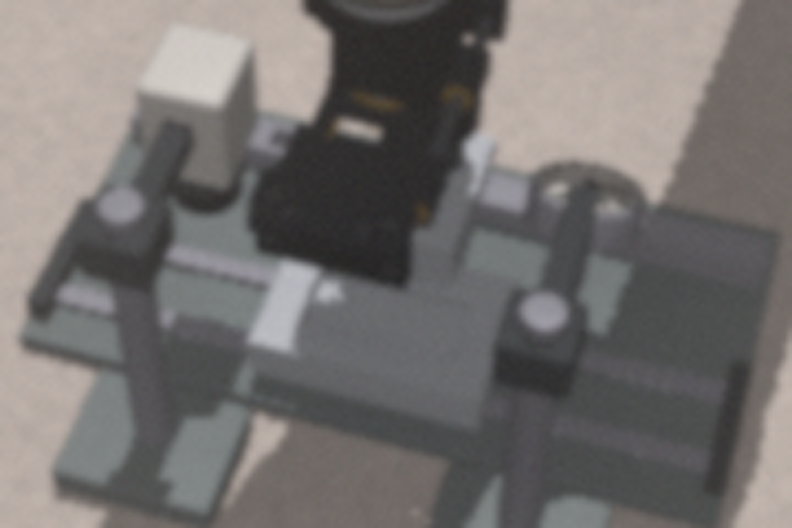

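The held block is level over the carriage, with its +y end face at crop pixel (440,240). I measure its end faces from the depth to centre it lengthwise.

Run:
```python
from h import *
for n in("s3","t3"):
    c=dict(np.load(n+".npz")); G=grid(c); g=cv2.cvtColor(c["color"],cv2.COLOR_BGR2GRAY)
    P=G.reshape(-1,3); k=(abs(P[:,0]-.568)<.03)&(abs(P[:,1]-.02)<.08)&(P[:,2]>.088)&(P[:,2]<.142)
    gg=g.reshape(-1)[k];Q=P[k]*1000
    print(n,len(Q)); h,e=np.histogram(Q[:,1],np.arange(-60,102,3)); print(dict(zip(e.astype(int).tolist(),h.tolist())))
    for lo,hi in((45,80),(-40,-5)):
        s=Q[(Q[:,1]>lo)&(Q[:,1]<hi)]; print(lo,len(s),np.round(np.percentile(s,[5,50,95],axis=0),1).tolist() if len(s) else "")
```

```text
s3 227
{-60: 9, -57: 0, -54: 0, -51: 0, -48: 0, -45: 0, -42: 0, -39: 0, -36: 0, -33: 0, -30: 0, -27: 0, -24: 0, -21: 0, -18: 0, -15: 0, -12: 0, -9: 0, -6: 0, -3: 0, 0: 0, 3: 0, 6: 0, 9: 0, 12: 0, 15: 0, 18: 0, 21: 0, 24: 0, 27: 0, 30: 0, 33: 0, 36: 2, 39: 14, 42: 12, 45: 32, 48: 31, 51: 27, 54: 29, 57: 31, 60: 40, 63: 0, 66: 0, 69: 0, 72: 0, 75: 0, 78: 0, 81: 0, 84: 0, 87: 0, 90: 0, 93: 0, 96: 0}
45 190 [[553.7, 45.9, 104.1], [579.7, 54.7, 132.6], [588.8, 61.0, 136.3]]
-40 0 
t3 0
{-60: 0, -57: 0, -54: 0, -51: 0, -48: 0, -45: 0, -42: 0, -39: 0, -36: 0, -33: 0, -30: 0, -27: 0, -24: 0, -21: 0, -18: 0, -15: 0, -12: 0, -9: 0, -6: 0, -3: 0, 0: 0, 3: 0, 6: 0, 9: 0, 12: 0, 15: 0, 18: 0, 21: 0, 24: 0, 27: 0, 30: 0, 33: 0, 36: 0, 39: 0, 42: 0, 45: 0, 48: 0, 51: 0, 54: 0, 57: 0, 60: 0, 63: 0, 66: 0, 69: 0, 72: 0, 75: 0, 78: 0, 81: 0, 84: 0, 87: 0, 90: 0, 93: 0, 96: 0}
45 0 
-40 0
```

```bash
python3 - <<'E'
from h import *
c=dict(np.load("scene0.npz")); G=grid(c); X,Y,Z=[G[...,i] for i in range(3)]
w=(abs(X-.572)<.055)&(abs(Y-.022)<.075)&(Z>.040)&(Z<.053)
w=cv2.morphologyEx(w.astype(np.uint8),cv2.MORPH_CLOSE,np.ones((3,3)))
print("car",rect(c,w,.046))
w2=(abs(X-.572)<.03)&(abs(Y-.022)<.055)&(Z<.0405)&(Z>.02)
print("rec",rect(c,w2,.046),rect(c,w2,.034))
# plate extents by percentiles of depth points
q=(abs(X-.575)<.035)&(Z>.042)&(Z<.05)&(abs(Y-.022)<.09); s=Y[q]*1000; print("y ext",np.percentile(s,[1,99]))
q=(abs(Y-.022)<.06)&(Z>.042)&(Z<.05)&(abs(X-.572)<.045); print("x ext",np.percentile(X[q]*1000,[1,99]))
k=(abs(X-.46)<.05)&(abs(Y-.022)<.05)&(Z>.101)&(Z<.111); print("knob top",X[k].min(),X[k].max(),Y[k].min(),Y[k].max())
E
python3 go.py 89.4 571.5,22,100
```

```text
car [569.   20.9 103.5 130.6  91. ]
rec [574.   21.9  39.3  86.   89.5] [565.6  19.4  39.9  87.3  89.5]
y ext [-43.219677    84.31422707]
x ext [528.88430495 615.69036864]
knob top 0.4374197328335651 0.4787129590759248 0.0032924839753076386 0.04126055293219131
t 8.0 pos mm [570.9  20.1 136.3] toolx yaw 89.43 j6 -0.15 F [ 0.9  0.3 -2.6] w 38.0 g 35.0
twist deg 0.03
cm [0.19 0.06 3.63] rows 2 each [0.1  0.03 1.82]
```

```bash
python3 -m pendant '[{"jaw":0,"linear":[0.1,0.1,1.7],"twist":0},{"jaw":0,"linear":[0.1,0,1.7],"twist":0},{"jaw":0,"linear":[0,0,1.5],"twist":0},{"jaw":0,"linear":[0,0,0],"twist":0},{"jaw":0,"linear":[0,0,0],"twist":0},{"jaw":0,"linear":[0,0,0],"twist":0}]'; python3 go.py 89.5 572,22,83
python3 - <<'E'
from rig import cams
from h import *
c=cams.camera("scene"); cv2.imwrite("pics/s4.png",cv2.resize(c["color"][170:280,240:400],None,fx=5,fy=5,interpolation=2)); np.savez("s4.npz",**c)
E
```

```text
time: 8.5
position: [0.5746, 0.0213, 0.0908]
tool_rot: [0.711, 0.704, 0.001, 0.001]
ft_force: [0.4, 0.3, -2.8]
grip_width: 0.0376
grip_force: 35.0
t 8.5 pos mm [574.6  21.3  90.8] toolx yaw 89.45 j6 -0.15 F [ 0.4  0.3 -2.8] w 37.6 g 35.0
twist deg -0.05
cm [ 0.07 -0.26  0.78] rows 1 each [ 0.07 -0.26  0.78]
```

View pics/s4.png

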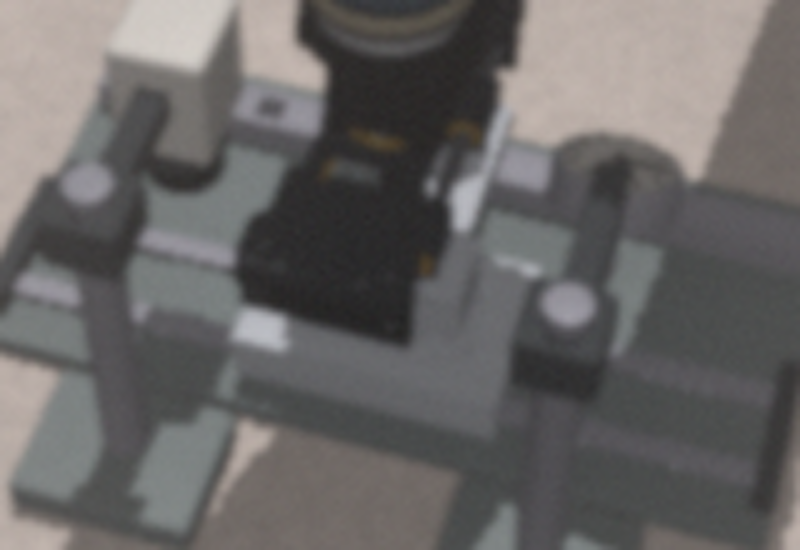

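The block sits just above the plate, with its +y end at crop (440,300) and a clear gap to the dial. I correct x a little and go down with the force in view.

```bash
python3 go.py 89.5 572,22,83;python3 -m pendant '[{"jaw":0,"linear":[0.05,-0.15,0.4],"twist":0},{"jaw":0,"linear":[0,0,0],"twist":0},{"jaw":0,"linear":[0,0,0],"twist":0},{"jaw":0,"linear":[0,0,0],"twist":0}]'; python3 go.py 89.5 572,22,83;  python3 - <<'E'
from rig import cams
from h import *
c=cams.camera("scene"); G=grid(c); P=G.reshape(-1,3)*1000
k=(abs(P[:,0]-572)<25)&(P[:,1]>30)&(P[:,1]<75)&(P[:,2]>55)&(P[:,2]<98);Q=P[k]
print(np.percentile(Q[:,1],[90,97,99,100]),len(Q), np.percentile(Q[:,0],[1,99]))
E
python3 go.py
```

```text
t 8.55 pos mm [574.8  21.3  91. ] toolx yaw 89.44 j6 -0.15 F [ 0.2  0.3 -3.9] w 38.0 g 35.0
twist deg -0.06
cm [ 0.07 -0.28  0.8 ] rows 1 each [ 0.07 -0.28  0.8 ]
time: 8.88
position: [0.5722, 0.0219, 0.0858]
tool_rot: [0.71, 0.704, 0.0, 0.0]
ft_force: [-0.2, -1.5, -2.7]
grip_width: 0.0377
grip_force: 35.0
t 8.88 pos mm [572.2  21.9  85.8] toolx yaw 89.45 j6 -0.15 F [-0.2 -1.5 -2.7] w 37.7 g 35.0
twist deg -0.05
cm [ 0.01 -0.02  0.28] rows 1 each [ 0.01 -0.02  0.28]
[61.9168716  62.20351121 62.47942658 62.50746932] 189 [555.45677978 593.8728655 ]
t 8.93 pos mm [572.3  21.8  85.8] toolx yaw 89.45 j6 -0.15 F [ 1.1 -1.  -3. ] w 37.5 g 35.0
```

```bash
python3 -m pendant '[{"jaw":0,"linear":[0.03,0,0.4],"twist":0},{"jaw":0,"linear":[0,0,0.3],"twist":0},{"jaw":0,"linear":[0,0,0.2],"twist":0},{"jaw":0,"linear":[0,0,0.2],"twist":0},{"jaw":0,"linear":[0,0,0],"twist":0}]'; python3 go.py 89.5 572,22,67.5
```

```text
time: 9.35
position: [0.5718, 0.0222, 0.0739]
tool_rot: [0.711, 0.704, -0.0, -0.0]
ft_force: [-0.5, 0.2, -2.1]
grip_width: 0.0378
grip_force: 35.0
t 9.35 pos mm [571.8  22.2  73.9] toolx yaw 89.45 j6 -0.15 F [-0.5  0.2 -2.1] w 37.8 g 35.0
twist deg -0.05
cm [-0.02  0.02  0.64] rows 1 each [-0.02  0.02  0.64]
```

```bash
python3 -m pendant '[{"jaw":0,"linear":[0,0,0.2],"twist":0},{"jaw":0,"linear":[0,0,0.2],"twist":0},{"jaw":0,"linear":[0,0,0.2],"twist":0},{"jaw":0,"linear":[0,0,0],"twist":0},{"jaw":0,"linear":[0,0,0],"twist":0}]'; python3 -m pendant '[{"jaw":0,"linear":[0,0,0.1],"twist":0},{"jaw":0,"linear":[0,0,0],"twist":0}]'; python3 -m pendant '[{"jaw":0,"linear":[0,0,0.1],"twist":0},{"jaw":0,"linear":[0,0,0],"twist":0},{"jaw":0,"linear":[0,0,0],"twist":0}]'
```

```text
time: 9.77
position: [0.572, 0.0222, 0.0684]
tool_rot: [0.711, 0.704, -0.0, -0.0]
ft_force: [-0.7, -0.2, -2.7]
grip_width: 0.0375
grip_force: 35.0
time: 9.93
position: [0.5723, 0.0221, 0.0676]
tool_rot: [0.71, 0.704, 0.0, 0.0]
ft_force: [0.3, -0.1, -2.4]
grip_width: 0.0374
grip_force: 35.0
time: 10.18
position: [0.5723, 0.0221, 0.0674]
tool_rot: [0.71, 0.704, 0.0, 0.0]
ft_force: [-2.1, 0.6, 5.6]
grip_width: 0.0376
grip_force: 35.0
```

```bash
python3 -m pendant '[{"jaw":0,"linear":[0,0,0.1],"twist":0},{"jaw":0,"linear":[0,0,0.05],"twist":0},{"jaw":0,"linear":[0,0,0],"twist":0},{"jaw":0,"linear":[0,0,0],"twist":0},{"jaw":0,"linear":[0,0,0],"twist":0}]'
```

```text
time: 10.6
position: [0.5723, 0.0222, 0.0674]
tool_rot: [0.71, 0.704, 0.0, 0.0]
ft_force: [-4.1, -0.0, 15.5]
grip_width: 0.0377
grip_force: 35.0
```

```bash
python3 -m pendant '[{"jaw":0,"linear":[0,0,-0.2],"twist":0},{"jaw":0.75,"linear":[0,0,0],"twist":0},{"jaw":0.75,"linear":[0,0,0],"twist":0},{"jaw":0.75,"linear":[0,0,0],"twist":0},{"jaw":0.75,"linear":[0,0,0],"twist":0},{"jaw":0.75,"linear":[0,0,0],"twist":0}]' ; python3 go.py
```

```text
time: 11.1
position: [0.5721, 0.0221, 0.0667]
tool_rot: [0.71, 0.704, -0.0, -0.0]
ft_force: [-0.8, -0.5, 0.4]
grip_width: 0.0616
grip_force: 0.0
t 11.1 pos mm [572.1  22.1  66.7] toolx yaw 89.45 j6 -0.15 F [-0.8 -0.5  0.4] w 61.6 g 0.0
```

```bash
python3 -m pendant '[{"jaw":0.75,"linear":[0,0,-0.5],"twist":0},{"jaw":0.75,"linear":[0,0,-1.5],"twist":0},{"jaw":0.75,"linear":[0,0,-3],"twist":0},{"jaw":0.75,"linear":[0,0,-3],"twist":0},{"jaw":0.75,"linear":[0,0,-3],"twist":0},{"jaw":0.75,"linear":[0,0,-3],"twist":0},{"jaw":0.75,"linear":[0,-2.9,0],"twist":0},{"jaw":0.75,"linear":[0,-2.9,0],"twist":0},{"jaw":0.75,"linear":[0,-2.9,0],"twist":0},{"jaw":0.75,"linear":[0,-2.8,0],"twist":0},{"jaw":0.75,"linear":[0,0,0],"twist":0}]'; python3 -m pendant '[{"jaw":0.75,"linear":[0,0,0],"twist":7},{"jaw":0.75,"linear":[0,0,0],"twist":7},{"jaw":0.75,"linear":[0,0,0],"twist":7},{"jaw":0.75,"linear":[0,0,0],"twist":7},{"jaw":0.75,"linear":[0,0,0],"twist":7},{"jaw":0.75,"linear":[0,0,0],"twist":7},{"jaw":0.75,"linear":[0,0,0],"twist":7},{"jaw":0.75,"linear":[0,0,0],"twist":7},{"jaw":0.75,"linear":[0,0,0],"twist":7},{"jaw":0.75,"linear":[0,0,0],"twist":7},{"jaw":0.75,"linear":[0,0,0],"twist":7},{"jaw":0.75,"linear":[0,0,0],"twist":7}]'; python3 -m pendant '[{"jaw":0.75,"linear":[0,0,0],"twist":6},{"jaw":0.75,"linear":[0,0,0],"twist":0},{"jaw":0.75,"linear":[0,0,0],"twist":0}]'; python3 go.py -0.5 457.5,22.4,140 457.5,22.4,90
python3 - <<'E'
from rig import cams
from h import *
c=cams.camera("scene"); cv2.imwrite("pics/s5.png",cv2.resize(c["color"][150:280,230:410],None,fx=4.4,fy=4.4,interpolation=2)); np.savez("s5.npz",**c)
G=grid(c); X,Y,Z=[G[...,i] for i in range(3)]
w=(abs(X-.572)<.035)&(abs(Y-.022)<.06)&(Z>.053)&(Z<.064); print(rect(c,w,.058),np.median(Z[w]))
E
```

```text
time: 12.02
position: [0.4496, 0.0246, 0.2066]
tool_rot: [0.71, 0.704, -0.003, -0.004]
ft_force: [-0.9, -0.9, 0.4]
grip_width: 0.0651
grip_force: 0.0
time: 13.02
position: [0.4576, 0.0232, 0.2073]
tool_rot: [0.999, 0.045, 0.0, 0.0]
ft_force: [-0.4, 0.2, 0.2]
grip_width: 0.065
grip_force: 0.0
time: 13.27
position: [0.4574, 0.0232, 0.2072]
tool_rot: [1.0, -0.003, 0.0, 0.0]
ft_force: [0.6, 1.0, 0.2]
grip_width: 0.0653
grip_force: 0.0
t 13.27 pos mm [457.4  23.2 207.2] toolx yaw -0.39 j6 1.38 F [0.6 1.  0.2] w 65.3 g 0.0
twist deg 0.11
cm [0.01 0.08 6.72] rows 2 each [0.   0.04 3.36]
cm [0. 0. 5.] rows 2 each [0.  0.  2.5]
[591.8  20.8  15.1  85.3  95.2] 0.058538461802452244
```

View pics/s5.png

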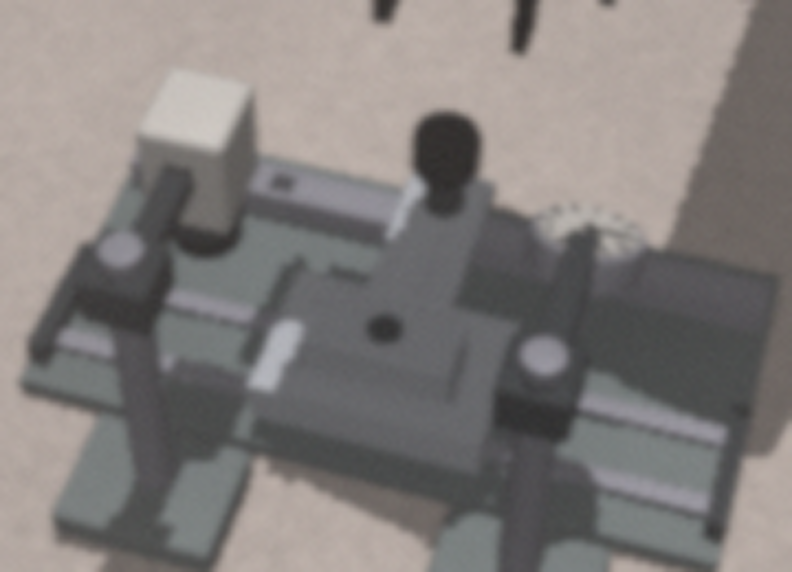

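The block sits flat in the recess (disc at crop 385,330). The knob at (447,150) is clear, with the fingers above it. Descend to the knob.

```bash
python3 -m pendant '[{"jaw":0.75,"linear":[0,0.1,3],"twist":0},{"jaw":0.75,"linear":[0,0,3],"twist":0},{"jaw":0.75,"linear":[0,0,3],"twist":0},{"jaw":0.75,"linear":[0,0,2.7],"twist":0},{"jaw":0.75,"linear":[0,0,0],"twist":0},{"jaw":0.75,"linear":[0,0,0],"twist":0}]'; python3 go.py -0.5 457.5,22.4,90; python3 -m pendant '[{"jaw":0,"linear":[0,0,0],"twist":0},{"jaw":0,"linear":[0,0,0],"twist":0},{"jaw":0,"linear":[0,0,0],"twist":0},{"jaw":0,"linear":[0,0,0],"twist":0},{"jaw":0,"linear":[0,0,0],"twist":0},{"jaw":0,"linear":[0,0,0],"twist":0}]' 35; python3 go.py
```

```text
time: 13.82
position: [0.4564, 0.0224, 0.0892]
tool_rot: [1.0, -0.004, -0.002, -0.0]
ft_force: [-0.3, -1.3, 0.6]
grip_width: 0.065
grip_force: 0.0
t 13.82 pos mm [456.4  22.4  89.2] toolx yaw -0.48 j6 1.38 F [-0.3 -1.3  0.6] w 65.0 g 0.0
twist deg 0.02
cm [ 0.11 -0.   -0.08] rows 1 each [ 0.11 -0.   -0.08]
time: 14.32
position: [0.4578, 0.0223, 0.091]
tool_rot: [1.0, -0.005, 0.001, 0.0]
ft_force: [0.1, 0.0, 7.8]
grip_width: 0.0389
grip_force: 35.0
t 14.32 pos mm [457.8  22.3  91. ] toolx yaw -0.55 j6 1.38 F [0.1 0.  7.8] w 38.9 g 35.0
```

```bash
python3 -m pendant '[{"jaw":0,"linear":[0,0,-0.4],"twist":0},{"jaw":0,"linear":[0,0,-0.4],"twist":0},{"jaw":0,"linear":[0,0,-0.4],"twist":0},{"jaw":0,"linear":[0,0,-0.4],"twist":0},{"jaw":0,"linear":[0,0,-0.1],"twist":0},{"jaw":0,"linear":[0,0,0],"twist":0},{"jaw":0,"linear":[0,0,0],"twist":0}]' 45; python3 go.py
```

```text
time: 14.9
position: [0.4576, 0.0222, 0.107]
tool_rot: [1.0, -0.005, 0.001, 0.0]
ft_force: [3.7, 1.2, -9.4]
grip_width: 0.0392
grip_force: 45.0
t 14.9 pos mm [457.6  22.2 107. ] toolx yaw -0.56 j6 1.38 F [ 3.7  1.2 -9.4] w 39.2 g 45.0
```

Force −9.4 N matches the spring at about 16 mm lift. Slide to +y, which is tool −y.

```bash
python3 -m pendant '[{"jaw":0,"linear":[0,-0.5,0],"twist":0},{"jaw":0,"linear":[0,-1,0],"twist":0},{"jaw":0,"linear":[0,-1,0],"twist":0},{"jaw":0,"linear":[0,-1,0],"twist":0},{"jaw":0,"linear":[0,-1,0],"twist":0},{"jaw":0,"linear":[0,-1,0],"twist":0},{"jaw":0,"linear":[0,-1,0],"twist":0},{"jaw":0,"linear":[0,-1,0],"twist":0},{"jaw":0,"linear":[0,-1,0],"twist":0},{"jaw":0,"linear":[0,-1,0],"twist":0},{"jaw":0,"linear":[0,-0.5,0],"twist":0},{"jaw":0,"linear":[0,0,0],"twist":0}]'; python3 go.py -0.56 458.5,122.2,107
```

```text
time: 15.9
position: [0.4577, 0.1239, 0.1069]
tool_rot: [1.0, -0.005, -0.0, -0.001]
ft_force: [2.8, 2.6, -10.5]
grip_width: 0.0389
grip_force: 45.0
t 15.9 pos mm [457.7 123.9 106.9] toolx yaw -0.52 j6 1.61 F [  2.8   2.6 -10.5] w 38.9 g 45.0
twist deg 0.04
cm [ 0.08  0.17 -0.01] rows 1 each [ 0.08  0.17 -0.01]
```

```bash
python3 -m pendant '[{"jaw":0,"linear":[0,0.1,0],"twist":0},{"jaw":0,"linear":[0,0,0],"twist":0},{"jaw":0,"linear":[0,0,0.4],"twist":0},{"jaw":0,"linear":[0,0,0.4],"twist":0},{"jaw":0,"linear":[0,0,0.4],"twist":0},{"jaw":0,"linear":[0,0,0],"twist":0},{"jaw":0,"linear":[0,0,0],"twist":0}]'; python3 go.py -0.56 458.5,122.2,107
```

```text
time: 16.48
position: [0.4578, 0.1211, 0.0948]
tool_rot: [1.0, -0.005, -0.001, -0.0]
ft_force: [1.3, 1.3, -7.6]
grip_width: 0.039
grip_force: 45.0
t 16.48 pos mm [457.8 121.1  94.8] toolx yaw -0.58 j6 1.6 F [ 1.3  1.3 -7.6] w 39.0 g 45.0
twist deg -0.02
cm [ 0.07 -0.11 -1.22] rows 1 each [ 0.07 -0.11 -1.22]
```

Lift is about 4 mm with only spring force, so the pin is already in the hole. Lower the rest and release.

```bash
python3 -m pendant '[{"jaw":0,"linear":[0,0,0.3],"twist":0},{"jaw":0,"linear":[0,0,0],"twist":0},{"jaw":0.75,"linear":[0,0,0],"twist":0},{"jaw":0.75,"linear":[0,0,0],"twist":0},{"jaw":0.75,"linear":[0,0,0],"twist":0},{"jaw":0.75,"linear":[0,0,0],"twist":0},{"jaw":0.75,"linear":[0,0,0],"twist":0}]'; python3 go.py;  python3 -m pendant '[{"jaw":0.75,"linear":[0,0,-1],"twist":0},{"jaw":0.75,"linear":[0,0,-3],"twist":0},{"jaw":0.75,"linear":[0,0,-3],"twist":0},{"jaw":0.75,"linear":[0,0,-3],"twist":0},{"jaw":0.75,"linear":[0,0,-2],"twist":0},{"jaw":0.75,"linear":[0,0,0],"twist":0},{"jaw":0.75,"linear":[0,0,0],"twist":0}]'; python3 go.py
python3 - <<'E'
from rig import cams
from h import *
c=cams.camera("scene"); cv2.imwrite("pics/s6.png",cv2.resize(c["color"][150:280,230:410],None,fx=4.4,fy=4.4,interpolation=2))
G=grid(c); X,Y,Z=[G[...,i] for i in range(3)]
k=(abs(X-.46)<.05)&(abs(Y-.122)<.03)&(Z>.09)&(Z<.14)
h=np.histogram(Z[k],np.arange(.09,.14,.004));print(h[0]); t=k&(Z>.100)&(Z<.112);print("knob z",np.median(Z[t]),X[t].min(),X[t].max(),Y[t].min(),Y[t].max())
q=(abs(X-.6)<.03)&(Z>.042)&(Z<.05)&(abs(Y-.122)<.09); print("plate y",np.percentile(Y[q],[1,99]))
w=(abs(X-.572)<.035)&(abs(Y-.122)<.06)&(Z>.050)&(Z<.066); print("block",rect(c,w,.058),np.median(Z[w]))
E
```

```text
time: 17.07
position: [0.4583, 0.1211, 0.0925]
tool_rot: [1.0, -0.005, 0.0, 0.0]
ft_force: [-0.4, 0.8, -0.2]
grip_width: 0.0622
grip_force: 0.0
t 17.07 pos mm [458.3 121.1  92.5] toolx yaw -0.54 j6 1.6 F [-0.4  0.8 -0.2] w 62.2 g 0.0
time: 17.65
position: [0.4586, 0.1212, 0.2132]
tool_rot: [1.0, -0.005, 0.002, 0.0]
ft_force: [0.5, -0.4, -0.3]
grip_width: 0.0653
grip_force: 0.0
t 17.65 pos mm [458.6 121.2 213.2] toolx yaw -0.54 j6 1.6 F [ 0.5 -0.4 -0.3] w 65.3 g 0.0
[ 14  13  27 101  52   0   0   0   0   0   0   0]
knob z 0.10529702574082615 0.4392041998917172 0.4796888348720545 0.10100056186903986 0.13961736646273934
plate y [0.05564106 0.18373078]
block [592.1 145.8  11.5  29.9  90.4] 0.05804272955181969
```

View pics/s6.png

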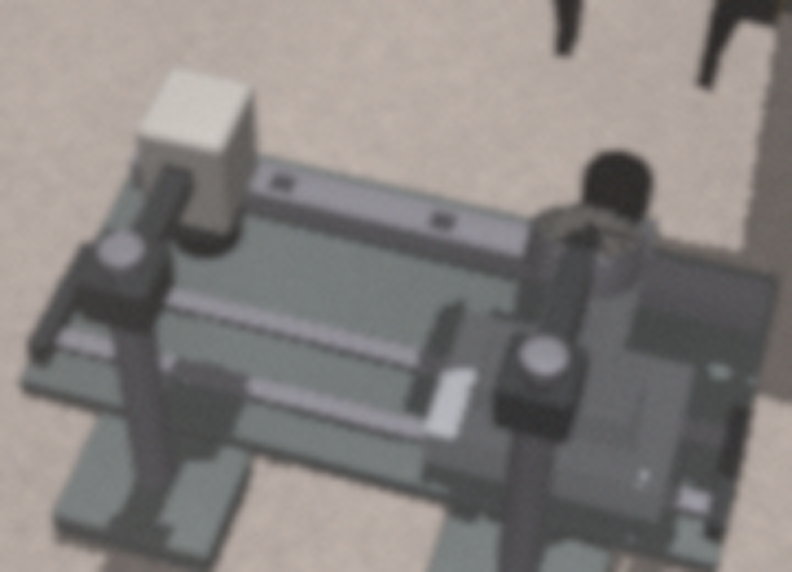

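The knob (crop 617,185) is back at its seated height of about 105 mm. The loading hole and camera-side hole are both free, and the carriage is under the dial with the block flat in its recess. I hand in.

```bash
python3 -c "
from rig import robot
print(robot.hand_in())"
```

```text
the job is handed in; nothing more can be done
None
```

I handed the job in at about 18 s: the block was pressed home with about 15 N, and the carriage moved about 99 mm to under the dial gauge with the plunger fully down; the hand-in returned no verdict.

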